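# Select the green gear on the dough roller

## Task

The dough roller's gear selector stands in its off slot. With the fingers, push the lever's black knob out of the off slot, across the gate and fully home into the slot marked with the green dot, without putting it into any other coloured slot on the way. Only push it, gently, without gripping it and leave the other things where they are.

Things in the scene. Friction and masses are not known exactly. Their poses are not given: they have to be found in the camera images.
- machine: white bench-top dough roller, fixed. Origin: on the worktop under the middle of the gearbox; z up; x is the direction of the gate's slots, y of its cross channel; turned up to 0.3 rad. Gearbox 210 (x) by 170 mm (y), top 115 mm above the worktop. The roll stand adjoins it at +y (y = 85 to 295 mm, no higher than 115 mm).
- gate (a point): middle of the gate plate's top, 124 mm above the worktop, axes as machine. Knob centre relative to it (x, y, mm): off slot home (40, 0); cross channel (0, -40) to (0, 40); corner slots home (+-40, +-40); side play 4. Pushed to -x out of the off slot the lever stops by itself in the channel; pushed along the channel it stops in line with the corner slots.
- knob (a point): centre of the black ball knob, 32 mm diameter, on a 9 mm stem. The lever tips about a pivot 155 mm below the knob; upright, the knob's centre is 179 mm above the worktop (55 above the plate), 5 to 11 mm lower in a slot. Starts in the off slot, 24 to 40 mm to +x of gate. Moves with about 3 N of push at the knob, has no spring, stays where it is left.
- dot_green: flat green dot, 20 mm diameter, on the gate plate beside the end of one corner slot (which one changes). Origin: its centre, on the plate's top. With the lever fully home in that slot the knob's centre stands above this dot, 4 mm off in plan. The wanted slot.
- dot_red: flat red dot, 20 mm diameter, on the gate plate beside the end of one corner slot (which one changes). Origin: its centre, on the plate's top. With the lever fully home in that slot the knob's centre stands above this dot, 4 mm off in plan. A wrong slot.
- dot_yellow: flat yellow dot, 20 mm diameter, on the gate plate beside the end of one corner slot (which one changes). Origin: its centre, on the plate's top. With the lever fully home in that slot the knob's centre stands above this dot, 4 mm off in plan. A wrong slot.
- dot_blue: flat blue dot, 20 mm diameter, on the gate plate beside the end of one corner slot (which one changes). Origin: its centre, on the plate's top. With the lever fully home in that slot the knob's centre stands above this dot, 4 mm off in plan. A wrong slot.
- shaker: small steel salt shaker, 32 mm diameter, 52 mm tall, loose, standing on a corner of the gearbox top; leave it alone
- cutter: steel ring pastry cutter, 70 mm diameter, 30 mm tall, loose, on the roll stand's steel feed shelf; leave it alone
- jar: glass storage jar with a wooden cap, 80 mm diameter, 130 mm tall, loose; leave it alone
- mug: blue mug, 80 mm diameter, 95 mm tall, loose; leave it alone
- bowl: white bowl, 150 mm diameter, 70 mm tall, loose; leave it alone
- screwdriver: orange-handled screwdriver lying on the worktop, loose; leave it alone
- handle: spare steel bar handle of a cupboard door, 150 mm long along its own y, 36 mm tall, loose; leave it alone
- lever: the selector lever as a whole (stem and knob); origin at its pivot inside the gearbox, 24 mm above the worktop under gate
- gateplate: aluminium plate 112 x 112 mm on the gearbox, 9 mm proud, axes and origin as machine. Cut through it: a cross channel along y in the middle; at each end of it one slot to +x and one to -x (four corner slots, a coloured dot beside each); in the middle one slot to +x only: the off slot (white dot). Its walls stop the lever everywhere else.

How it is judged:
On the way, in this order (a step that is already met when the one before it is completed fails the run):
1. the lever is out of the off slot, in the cross channel (x of knob in the frame of gate between -0.012 and 0.012 m), for 0.05 s.
2. the lever is home in the slot with the green dot (horizontal distance between knob and dot_green below 0.012 m), for 0.2 s.
At the end, for the whole second after the job is handed in: the knob's centre is within 12 mm in plan of the green dot (4 mm when fully home) and the lever is at rest (horizontal distance between knob and dot_green below 0.012 m and linear speed of lever below 0.01 m/s); the robot touches nothing.
It fails at once if the lever was put into a wrong coloured slot (horizontal distance between knob and dot_red below 0.016 m or horizontal distance between knob and dot_yellow below 0.016 m or horizontal distance between knob and dot_blue below 0.016 m).
It fails at once if the lever was gripped or forced (more than 35 N between fingers and lever) (contact force between the fingers and lever above 35 N).
It fails at once if one of the loose things was moved (over 25 mm) or lifted (distance of any of shaker, cutter, jar, mug, bowl, screwdriver, handle from where it was at the start of the episode above 0.025 m).
It also fails if it takes over 46 s, if anything falls off the work surface, if the arm or the gripper's body presses on something with over 40 N, if the wrist force passes 120 N, or if a joint passes its speed limit or range.

## Robot

A 6-joint arm with a two-finger parallel gripper is mounted at the origin on the work surface. World frame = base frame: x ahead of the robot, y to its left, z up, the work surface at z = 0. Lengths are in m, angles in rad, forces in N, time in s.
With the tool pointing down it reaches from about 0.35 to 0.975 m from the base axis. Payload 4.9 kg.
Tool frame: the origin (TCP) lies midway between the tips of the shut fingers; the grasp point (between the pads) lies 19 mm behind it (ctrl.tcp_to_grasp is the distance from the TCP to the grasp point, in m); z points along the fingers, y is the line along which they close (so a half turn about z gives the same grasp; the last joint's range is limited). The gripper opens to 85 mm and grips with 20 to 120 N. Pads are 22 mm wide; open, the fingers measure 114 mm over their backs; the gripper's body (76 mm by 85 mm) begins 54 mm behind the grasp point. The pads swing forward as they close: fully open they stand 13 mm farther back than shut.
Start: joints at [-1.323, 0.053, 1.613, -0, 1.476, -0.119], TCP at [0.224, -0.583, 0.231] pointing down, gripper open.
Joint ranges: [-3.01, 3.01], [-1.01, 2.22], [0.06, 2.58], [-1.02, 4.17], [0.09, 2.62], [-3.14, 3.14]. Speed limits (rad/s): [2.57, 2.57, 3.14, 3.14, 3.14, 3.14].

## Interface

Orientations are given as a rotation vector (axis times angle).
In Python, from station import ctrl, eyes gives the robot as it stands (ctrl), with the cameras (eyes).
- The arm moves only by the tool jog_arm, called after "Call:" as name(argument=value, ...) on one line, values as JSON. Schema: {"type":"object","properties":{"moves":{"type":"array","items":{"type":"object","properties":{"aperture":{"type":"number"},"x":{"type":"number"},"y":{"type":"number"},"z":{"type":"number"},"ax":{"type":"number"},"ay":{"type":"number"},"az":{"type":"number"}},"additionalProperties":false,"required":["aperture"]},"minItems":1,"maxItems":20},"grip_n":{"type":"number"},"only":{"type":"string"},"quiet":{"type":"boolean"},"lines":{"type":"string"}},"required":["moves"],"additionalProperties":false}. moves is a list of rows, 1 to 20 of them, each an object with the fields aperture (the finger opening in m), x, y, z (the shift in shares of 1 m (1.0 is 1 m)), ax, ay, az (a rotation vector in parts of the range, where 1.0 means 2 rad); a field left out counts as zero (the opening has to be given); each row is the pose to reach, as a shift and turn from the pose commanded when the call began, along the tool's axes at that moment; what a row does not reach only later rows make up. A row lasts 1/12 s, in which the tool goes at most 0.0417 m and 0.125 rad, less where a joint would pass 70% of its speed; a pose out of reach is approached as far as the arm can. The fingers move at their own pace and stop on an object; grip_n is the grip in N (left out, the last holds). Time passes only in rows, so rows that do not move let the fingers close. The tool returns the time, the measured TCP pose, the force, the opening and the grip force at its end. only (a regular expression) keeps the lines of the reply that match it, lines (a string "A,B") keeps lines A to B, and quiet returns only ok. Shift and turn numbers lie between -1 and 1, and a call with a number outside is refused. Input that does not fit is refused with a message, and nothing moves.
- ctrl.get_obs(): the state, without advancing time (a new reading comes with each control period).
- eyes.get_image(name): name is "scene" or "side" or "wrist"; returns the picture (400x640x3 uint8, red, green, blue); there is no depth.
- eyes.camera_params(name): a dict with "fx", "fy", "cx", "cy" (pixels), "T" (4x4, takes a point from camera to world coordinates); the wrist camera has in their place "tool_from_camera" (4x4, takes a point from camera to tool coordinates, whose origin is the TCP and whose axes are the flange's). Camera axes: x right, y down, z forward; pixel columns grow to the right and rows downward; lengths in m; the calibration is good to about 2 mm. A picture is of the moment at which its call begins: read the wrist's pose just before it. camera_params takes no time and is no camera call.
- ctrl.finish_job(): hands the job in; it is judged then, once.
The state is a dict: "t": time; "q": joint angles; "dq": joint speeds; "effort": joint torques, N m; "tool_pos": TCP position; "tool_rot": TCP orientation; "contact_force": force on the tool from outside, world axes, zero at the start; "wrist_torque": the same for the moment, N m; "opening": finger opening in m; "grip_force": force on a finger pad.
Only numpy, scipy, OpenCV 4.12 (cv2) and the standard library are available. Lean on these libraries where they do the work, as an engineer would, in place of code of your own. Each camera call takes 0.05 s, during which the arm holds its last target. There are 200 camera calls.

## Working session

There is one attempt and no reset: what is moved stays moved. The work goes in short steps, Python scripts to look and compute and a tool call to move; the robot and the scene stay as the last step left them, time stands still between calls to the robot, and variables do not carry over. Pictures are saved under pics/ and viewed, at most 10 in all, crops included, and the job is handed in when it is done.

```bash
ls; mkdir -p pics; python3 - <<'E'
from station import ctrl, eyes
import cv2,numpy as np
a=eyes.get_image("scene");b=eyes.get_image("side")
cv2.imwrite("pics/scene.png",a[...,::-1]);cv2.imwrite("pics/side.png",b[...,::-1])
for n in("scene","side"):
    p=eyes.camera_params(n);print(n,p["fx"],p["cx"],p["cy"],np.round(p["T"],3).tolist())
print(ctrl.get_obs()["tool_rot"], ctrl.get_obs()["t"])
print(np.round(eyes.camera_params("wrist")["tool_from_camera"],3))
E
```

```text
pics
station.py
scene 449.94348292478526 317.8400658300494 200.87641543516315 [[-0.859, 0.344, -0.378, 1.057], [0.511, 0.554, -0.657, 0.957], [-0.017, -0.758, -0.652, 1.051], [0.0, 0.0, 0.0, 1.0]]
side 362.603892183509 322.257730822334 201.2829720901606 [[-0.938, -0.215, 0.272, 0.231], [-0.347, 0.6, -0.721, 0.786], [-0.008, -0.77, -0.637, 0.809], [0.0, 0.0, 0.0, 1.0]]
[-3.08710629e+00 -5.72564766e-01  1.93155667e-04] 0.1
[[ 0.    -0.96  -0.281  0.072]
 [ 1.     0.    -0.001  0.   ]
 [ 0.001 -0.281  0.96  -0.143]
 [ 0.     0.     0.     1.   ]]
```

View pics/scene.png

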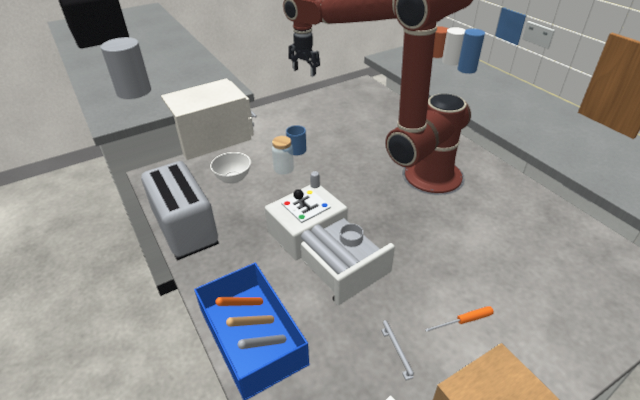

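View pics/side.png

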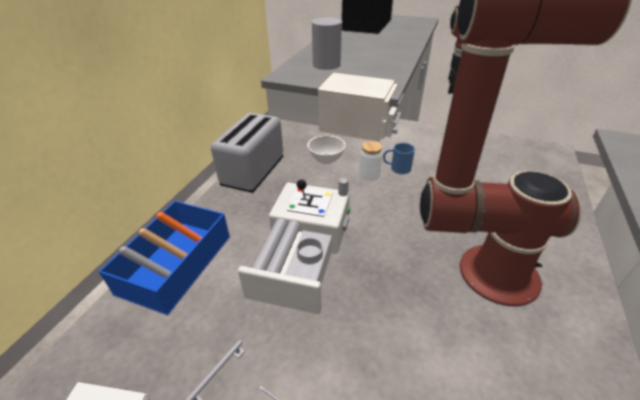

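The scene view shows the knob at (298,194), red dot (287,203), green (301,217), blue (324,205), yellow (309,193) and the shaker at (315,180). The side view agrees: knob (301,185), dots around it. Next I measure them.

```bash
cat > h.py <<'E'
import cv2,numpy as np
from station import ctrl, eyes
def ray(p,uv,T):
    d=T[:3,:3]@np.array([(uv[0]-p["cx"])/p["fx"],(uv[1]-p["cy"])/p["fy"],1]);return T[:3,3],d/np.linalg.norm(d)
def plane(r,z): return r[0]+r[1]*(z-r[0][2])/r[1][2]
def tri(rs):
    A=sum(np.eye(3)-np.outer(d,d) for o,d in rs);b=sum((np.eye(3)-np.outer(d,d))@o for o,d in rs)
    return np.linalg.solve(A,b)
def blobs(img,roi,cols=("red","green","blue","yellow","black")):
    x0,y0,x1,y1=roi;h=cv2.cvtColor(img[y0:y1,x0:x1],cv2.COLOR_RGB2HSV);H,S,V=[h[...,i].astype(int) for i in range(3)]
    M={"red":((H<8)|(H>172))&(S>100),"green":(H>45)&(H<85)&(S>100),"blue":(H>98)&(H<130)&(S>100),"yellow":(H>20)&(H<35)&(S>100),"black":(V<50)}
    out={}
    for c in cols:
        n,l,s,ce=cv2.connectedComponentsWithStats(M[c].astype(np.uint8))
        if n>1:
            i=1+np.argmax(s[1:,4]);out[c]=(ce[i]+[x0,y0],s[i,2:].tolist())
    return out
E
python3 - <<'E'
from h import *
R={}
for n,roi in(("scene",(270,170,345,230)),("side",(275,170,348,222))):
    im=cv2.imread(f"pics/{n}.png")[...,::-1].copy();p=eyes.camera_params(n)
    for c,(uv,s) in blobs(im,roi).items():
        r=ray(p,uv,np.array(p["T"]));R.setdefault(c,[]).append(r)
        print(n,c,uv.round(1),s,plane(r,.124 if c!="black" else .172).round(4))
for c in R: print(c,tri(R[c]).round(4))
E
```

```text
scene red [286.7 202.8] [6, 4, 16] [ 0.6071 -0.0214  0.124 ]
scene green [301.2 216.5] [6, 4, 17] [0.5992 0.0581 0.124 ]
scene blue [324.2 204.7] [5, 4, 16] [0.5114 0.0485 0.124 ]
scene yellow [309.3 192. ] [5, 3, 13] [ 0.5199 -0.0302  0.124 ]
scene black [298.2 194.5] [9, 9, 59] [0.5825 0.0136 0.172 ]
side red [299.5 189. ] [4, 3, 12] [ 0.6101 -0.0205  0.124 ]
side green [291.5 205.7] [4, 2, 6] [0.6008 0.0609 0.124 ]
side blue [321.  210.8] [5, 3, 13] [0.5116 0.0532 0.124 ]
side yellow [327.5 193.8] [4, 3, 10] [ 0.5206 -0.0272  0.124 ]
side black [301.  184.6] [7, 8, 41] [0.5877 0.0151 0.172 ]
red [ 0.6087 -0.0179  0.1268]
green [0.6003 0.061  0.1255]
blue [0.5121 0.0507 0.1238]
yellow [ 0.5206 -0.0283  0.1244]
black [0.5853 0.0196 0.1766]
```

```bash
cat >> h.py <<'E'
from scipy.spatial.transform import Rotation as Ro
PSI=0.108;G=np.array([.5605,.0164,.124])
def where():
    o=ctrl.get_obs();d=Ro.from_euler("z",-PSI).apply(np.array(o["tool_pos"])-G)
    X=Ro.from_rotvec(o["tool_rot"]).as_matrix()
    print("t",o["t"],"gate-frame mm",(d*1e3).round(1),"yaw err",round(np.arctan2(X[1,0],X[0,0])-PSI,4),"F",np.round(Ro.from_euler("z",-PSI).apply(o["contact_force"]),1),"open",o["opening"])
def shift(g):
    o=ctrl.get_obs();w=G+Ro.from_euler("z",PSI).apply(np.array(g)/1e3)
    print(g,"world",w.round(3),"tool shift",Ro.from_rotvec(o["tool_rot"]).inv().apply(w-o["tool_pos"]).round(4))
E
python3 - <<'E'
from h import *
where();shift([95,0,150])
P={n:eyes.camera_params(n) for n in("scene","side")}
for nm,a,b in(("jar cap",(281,143),(371,147)),("mug",(297,132),(403,150)),("bowl",(231,162),(326,144)),("shaker top",(315,175),(343,181)),("box corner bottom",(181,155),(321,131)),("box right bottom",(253,143),(383,138)),("box right top",(247,97),(393,97))):
    print(nm,tri([ray(P[n],uv,np.array(P[n]["T"])) for n,uv in(("scene",a),("side",b))]).round(3))
E
```

```text
t 0.1 gate-frame mm [-399.1 -559.5  106.2] yaw err 0.2588 F [ 0.4 -0.3  0.6] open 0.08538031069346029
[95, 0, 150] world [0.655 0.027 0.274] tool shift [ 0.6209 -0.4145 -0.0429]
jar cap [ 0.465 -0.339  0.122]
mug [ 0.357 -0.412  0.092]
bowl [ 0.653 -0.383  0.076]
shaker top [ 0.482 -0.057  0.161]
box corner bottom [ 0.775 -0.658 -0.021]
box right bottom [ 0.475 -0.605 -0.004]
box right top [ 0.458 -0.65   0.178]
```

The manual's scale: turns go in shares of 2 rad. Converting my numbers, 0.259 rad / 2 = 0.1295.

Call:
jog_arm(moves=[{"aperture":0, "z":-0.043, "az":0.05}, {"aperture":0, "x":0.1, "y":-0.067, "z":-0.043, "az":0.1}, {"aperture":0, "x":0.621, "y":-0.4145, "z":-0.043, "az":0.1295}, {"aperture":0, "x":0.621, "y":-0.4145, "z":-0.043, "az":0.1295}, {"aperture":0, "x":0.621, "y":-0.4145, "z":-0.043, "az":0.1295}, {"aperture":0, "x":0.621, "y":-0.4145, "z":-0.043, "az":0.1295}, {"aperture":0, "x":0.621, "y":-0.4145, "z":-0.043, "az":0.1295}, {"aperture":0, "x":0.621, "y":-0.4145, "z":-0.043, "az":0.1295}, {"aperture":0, "x":0.621, "y":-0.4145, "z":-0.043, "az":0.1295}, {"aperture":0, "x":0.621, "y":-0.4145, "z":-0.043, "az":0.1295}, {"aperture":0, "x":0.621, "y":-0.4145, "z":-0.043, "az":0.1295}, {"aperture":0, "x":0.621, "y":-0.4145, "z":-0.043, "az":0.1295}, {"aperture":0, "x":0.621, "y":-0.4145, "z":-0.043, "az":0.1295}, {"aperture":0, "x":0.621, "y":-0.4145, "z":-0.043, "az":0.1295}, {"aperture":0, "x":0.621, "y":-0.4145, "z":-0.043, "az":0.1295}, {"aperture":0, "x":0.621, "y":-0.4145, "z":-0.043, "az":0.1295}, {"aperture":0, "x":0.621, "y":-0.4145, "z":-0.043, "az":0.1295}, {"aperture":0, "x":0.621, "y":-0.4145, "z":-0.043, "az":0.1295}, {"aperture":0, "x":0.621, "y":-0.4145, "z":-0.043, "az":0.1295}, {"aperture":0, "x":0.621, "y":-0.4145, "z":-0.043, "az":0.1295}], grip_n=20)

```text
t: 1.77
tool_pos: [0.657, 0.0318, 0.2726]
tool_rot: [-3.134, -0.178, 0.001]
contact_force: [-1.3, 0.5, -0.4]
opening: -0.0002
grip_force: 0.0
```

```bash
python3 - <<'E'
from h import *
where();shift([95,0,150])
E
```

```text
t 1.7667 gate-frame mm [ 97.6   4.9 148.6] yaw err 0.0057 F [-1.3  0.6 -0.4] open -0.00019887804279185574
[95, 0, 150] world [0.655 0.027 0.274] tool shift [-0.0027  0.0049 -0.0014]
```

```bash
python3 - <<'E'
from h import *
o=ctrl.get_obs();im=eyes.get_image("wrist");cv2.imwrite("pics/w1.png",im[...,::-1])
p=eyes.camera_params("wrist");T=np.eye(4);T[:3,:3]=Ro.from_rotvec(o["tool_rot"]).as_matrix();T[:3,3]=o["tool_pos"];T=T@np.array(p["tool_from_camera"])
for c,(uv,s) in blobs(im,(0,0,640,400)).items():
    w=plane(ray(p,uv,T),.124 if c!="black" else .172);print(c,uv.round(),s,w.round(4),(Ro.from_euler("z",-PSI).apply(w-G)*1e3).round(1))
E
```

```text
red [373. 242.] [22, 21, 348] [ 0.6094 -0.0212  0.124 ] [ 44.5 -42.7   0. ]
green [282. 241.] [21, 19, 314] [0.601  0.0586 0.124 ] [44.8 37.6  0. ]
blue [180.   7.] [182, 23, 2141] [0.7778 0.1484 0.124 ] [230.3 107.8   0. ]
black [324. 354.] [592, 144, 37512] [0.5272 0.0132 0.172 ] [-33.4   0.4  48. ]
```

View pics/w1.png

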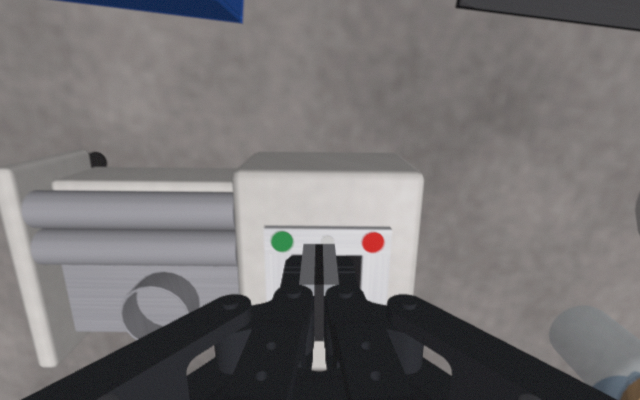

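The wrist view shows green (282,241) and red (373,242) where expected, with the fingers hiding the knob. I descend on the +x side.

Call:
jog_arm(moves=[{"aperture":0, "x":-0.003, "y":0.006}, {"aperture":0, "x":-0.003, "y":0.006, "z":0.04}, {"aperture":0, "x":-0.003, "y":0.006, "z":0.08}, {"aperture":0, "x":-0.003, "y":0.006, "z":0.119}, {"aperture":0, "x":-0.003, "y":0.006, "z":0.119}, {"aperture":0, "x":-0.003, "y":0.006, "z":0.119}, {"aperture":0, "x":-0.003, "y":0.006, "z":0.119}])

```text
t: 2.4
tool_pos: [0.6537, 0.0187, 0.158]
tool_rot: [3.137, 0.167, 0.005]
contact_force: [0.2, -0.2, 1.5]
opening: -0.0001
grip_force: 0.0
```

```bash
python3 - <<'E'
from h import *
where()
a=eyes.get_image("scene");b=eyes.get_image("side")
f=lambda i,u,v:cv2.resize(i[v-50:v+50,u-60:u+60],None,fx=3.3,fy=3.3,interpolation=3)
cv2.imwrite("pics/s2.png",np.hstack([f(a,300,195),f(b,310,190)])[...,::-1])
E
```

```text
t 2.4 gate-frame mm [92.9 -7.7 34. ] yaw err -0.0016 F [ 0.2 -0.2  1.5] open -0.0001245725823886204
```

View pics/s2.png

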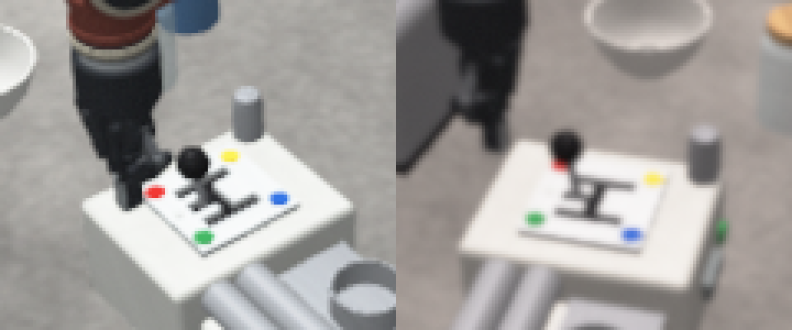

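Fingers are clear on the +x side and the knob is still in the off slot, though y is off by 7 mm. I correct it and push gently toward −x.

Call:
jog_arm(moves=[{"aperture":0, "y":-0.007}, {"aperture":0, "x":-0.01, "y":-0.007}, {"aperture":0, "x":-0.02, "y":-0.007}, {"aperture":0, "x":-0.025, "y":-0.007}, {"aperture":0, "x":-0.03, "y":-0.007}, {"aperture":0, "x":-0.034, "y":-0.007}, {"aperture":0, "x":-0.038, "y":-0.007}, {"aperture":0, "x":-0.042, "y":-0.007}, {"aperture":0, "x":-0.046, "y":-0.007}, {"aperture":0, "x":-0.05, "y":-0.007}, {"aperture":0, "x":-0.05, "y":-0.007}])

```text
t: 3.42
tool_pos: [0.6028, 0.0213, 0.1563]
tool_rot: [3.137, 0.169, 0.004]
contact_force: [2.1, -0.5, 2.8]
opening: -0.0003
grip_force: 1.5
```

```bash
python3 - <<'E'
from h import *
where()
E
```

```text
t 3.4167 gate-frame mm [42.6  0.3 32.3] yaw err -0.0003 F [ 2.1 -0.7  2.8] open -0.0003191480145249808
```

Call:
jog_arm(moves=[{"aperture":0, "x":-0.003}, {"aperture":0, "x":-0.006}, {"aperture":0, "x":-0.009}, {"aperture":0, "x":-0.011}, {"aperture":0, "x":-0.011}])

```text
t: 3.83
tool_pos: [0.5909, 0.0202, 0.1551]
tool_rot: [3.137, 0.169, -0.001]
contact_force: [3.2, -0.8, 2.3]
opening: -0.0001
grip_force: 1.3
```

```bash
cat >> h.py <<'E'
def knob():
    rs=[]
    for n,roi in(("scene",(270,175,345,230)),("side",(275,170,348,222))):
        im=eyes.get_image(n);p=eyes.camera_params(n);cv2.imwrite(f"pics/k_{n}_{ctrl.get_obs()['t']:.2f}.png",im[...,::-1])
        for c,(uv,s) in blobs(im,roi,("black",)).items():
            r=ray(p,uv,np.array(p["T"]));rs.append(r);print(n,uv.round(1),s,(Ro.from_euler("z",-PSI).apply(plane(r,.178)-G)*1e3).round(1))
E
python3 - <<'E'
from h import *
where();knob()
E
```

```text
t 3.8333 gate-frame mm [30.6  0.5 31.1] yaw err -0.0003 F [ 3.1 -1.2  2.3] open -8.058030050594485e-05
scene [296.9 184.6] [24, 26, 311] [  1.1 -41.   54. ]
side [298.4 177.9] [15, 20, 130] [ 41.3 -26.5  54. ]
```

Call:
jog_arm(moves=[{"aperture":0, "x":-0.002}, {"aperture":0, "x":-0.003}, {"aperture":0, "x":-0.003}])

```text
t: 4.18
tool_pos: [0.5883, 0.02, 0.1553]
tool_rot: [3.137, 0.169, -0.0]
contact_force: [2.4, 0.3, 1.1]
opening: -0.0002
grip_force: 1.3
```

```bash
python3 - <<'E'
from h import *
where()
a=eyes.get_image("scene");b=eyes.get_image("side")
f=lambda i,u,v:cv2.resize(i[v-50:v+50,u-60:u+60],None,fx=3.3,fy=3.3,interpolation=3)
cv2.imwrite("pics/s3.png",np.hstack([f(a,300,195),f(b,310,190)])[...,::-1])
E
```

```text
t 4.1833 gate-frame mm [28.   0.6 31.3] yaw err -0.0002 F [2.4 0.  1.1] open -0.00018405528975331623
```

View pics/s3.png

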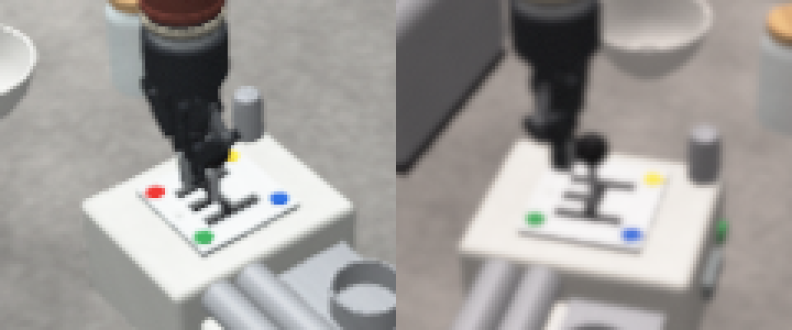

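The knob is at about side (309,184.5), scene (304,190.5), directly above the channel. I check by triangulation.

```bash
python3 - <<'E'
from h import *
P={n:eyes.camera_params(n) for n in("scene","side")}
r=[ray(P[n],uv,np.array(P[n]["T"])) for n,uv in(("scene",(304.2,190.3)),("side",(309.1,184.6)))]
for w in [tri(r)]+[plane(x,.179) for x in r]: print((Ro.from_euler("z",-PSI).apply(w-G)*1e3).round(1))
E
```

```text
[ 1.  -1.5 55.5]
[ 0.1 -3.3 55. ]
[ 1.1 -0.7 55. ]
```

Call:
jog_arm(moves=[{"aperture":0, "x":-0.003}, {"aperture":0, "x":-0.003}, {"aperture":0, "x":-0.003}])

```text
t: 4.53
tool_pos: [0.5853, 0.0197, 0.1552]
tool_rot: [-3.137, -0.169, 0.0]
contact_force: [2.5, 0.2, 2.0]
opening: -0.0001
grip_force: 1.2
```

```bash
python3 -c "from h import *;where()"
```

```text
t 4.5333 gate-frame mm [25.   0.6 31.2] yaw err -0.0003 F [ 2.5 -0.1  2. ] open -6.561498783560087e-05
```

Now around the knob, at the same height, to its −y side.

Call:
jog_arm(moves=[{"aperture":0, "x":0.02}, {"aperture":0, "x":0.025, "y":0.03}, {"aperture":0, "x":0.02, "y":0.058}, {"aperture":0, "y":0.058}, {"aperture":0, "x":-0.026, "y":0.058}, {"aperture":0, "x":-0.026, "y":0.058}, {"aperture":0, "x":-0.026, "y":0.058}])

```text
t: 5.12
tool_pos: [0.5639, -0.0406, 0.1538]
tool_rot: [-3.136, -0.168, 0.005]
contact_force: [0.4, -0.6, -0.6]
opening: -0.0001
grip_force: 0.0
```

```bash
python3 - <<'E'
from h import *
where()
a=eyes.get_image("scene");b=eyes.get_image("side")
f=lambda i,u,v:cv2.resize(i[v-50:v+50,u-60:u+60],None,fx=3.3,fy=3.3,interpolation=3)
cv2.imwrite("pics/s4.png",np.hstack([f(a,300,195),f(b,310,190)])[...,::-1])
E
```

```text
t 5.1167 gate-frame mm [ -2.7 -57.1  29.8] yaw err -0.0009 F [ 0.4 -0.6 -0.6] open -0.00010717409114822894
```

View pics/s4.png

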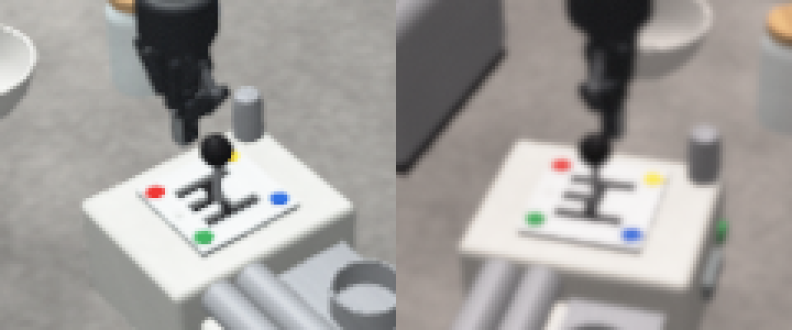

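Knob upright in the channel, fingers on its −y side. I push +y.

Call:
jog_arm(moves=[{"aperture":0, "x":0.002, "y":-0.01}, {"aperture":0, "x":0.002, "y":-0.016}, {"aperture":0, "x":0.002, "y":-0.02}, {"aperture":0, "x":0.002, "y":-0.024}, {"aperture":0, "x":0.002, "y":-0.028}, {"aperture":0, "x":0.002, "y":-0.032}, {"aperture":0, "x":0.002, "y":-0.036}, {"aperture":0, "x":0.002, "y":-0.04}, {"aperture":0, "x":0.002, "y":-0.044}, {"aperture":0, "x":0.002, "y":-0.048}, {"aperture":0, "x":0.002, "y":-0.052}, {"aperture":0, "x":0.002, "y":-0.052}])

```text
t: 6.22
tool_pos: [0.5622, 0.012, 0.1552]
tool_rot: [-3.136, -0.17, -0.0]
contact_force: [0.6, 0.1, 1.3]
opening: 0.0001
grip_force: 0.3
```

```bash
python3 -c "from h import *;where();knob()"
```

```text
t 6.2167 gate-frame mm [ 1.2 -4.5 31.2] yaw err 0.0004 F [0.6 0.1 1.3] open 0.00010676009228645266
scene [305.5 185.1] [22, 26, 261] [-18.6 -22.4  54. ]
side [308.6 182. ] [14, 27, 175] [  6.3 -13.6  54. ]
```

Call:
jog_arm(moves=[{"aperture":0, "y":-0.003}, {"aperture":0, "y":-0.006}, {"aperture":0, "y":-0.008}, {"aperture":0, "y":-0.008}])

```text
t: 6.65
tool_pos: [0.5609, 0.0194, 0.1546]
tool_rot: [-3.137, -0.17, 0.002]
contact_force: [0.1, -2.1, -1.8]
opening: -0.0002
grip_force: 0.7
```

```bash
python3 - <<'E'
from h import *
where()
a=eyes.get_image("scene");b=eyes.get_image("side")
f=lambda i,u,v:cv2.resize(i[v-50:v+50,u-60:u+60],None,fx=3.3,fy=3.3,interpolation=3)
cv2.imwrite("pics/s5.png",np.hstack([f(a,300,195),f(b,310,190)])[...,::-1])
E
```

```text
t 6.65 gate-frame mm [ 0.7  3.  30.6] yaw err 0.0001 F [-0.2 -2.1 -1.8] open -0.00016958378311771757
```

View pics/s5.png

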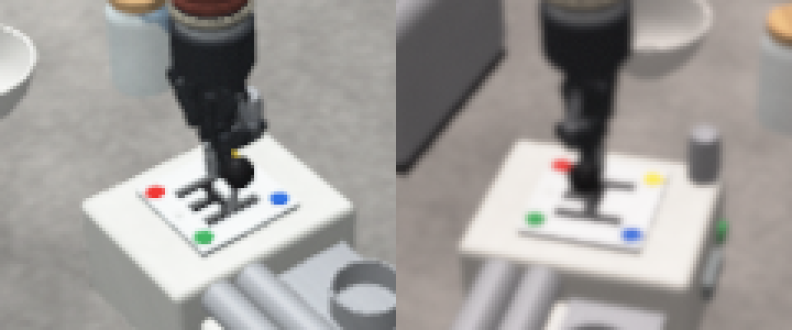

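Knob now at about scene (312.4,197), still moving along the channel; I work out how far it has got.

```bash
cat >> h.py <<'E'
def cast(*v):
    for n,uv,z in v:
        p=eyes.camera_params(n);print(n,(Ro.from_euler("z",-PSI).apply(plane(ray(p,uv,np.array(p["T"])),z)-G)*1e3).round(1))
E
python3 -c "
from h import *
cast(('scene',(312.4,197.1),.177),('side',(308.5,194.5),.177))"
```

```text
scene [-1.9 36.1 53. ]
side [-8.9 41.4 53. ]
```

Call:
jog_arm(moves=[{"aperture":0, "y":-0.002}, {"aperture":0, "y":-0.004}, {"aperture":0, "y":-0.004}])

```text
t: 7.0
tool_pos: [0.5608, 0.0233, 0.1551]
tool_rot: [3.137, 0.169, -0.0]
contact_force: [0.2, -2.0, -1.7]
opening: 0.0001
grip_force: 0.9
```

```bash
python3 -c "from h import *;where()"
```

```text
t 7.0 gate-frame mm [ 1.1  6.8 31.1] yaw err -0.0001 F [-0.  -2.  -1.7] open 0.00014393152232861537
```

Call:
jog_arm(moves=[{"aperture":0, "y":-0.002}, {"aperture":0, "y":-0.002}])

```text
t: 7.17
tool_pos: [0.5607, 0.0253, 0.1552]
tool_rot: [-3.137, -0.17, 0.0]
contact_force: [0.6, -1.6, -1.9]
opening: -0.0001
grip_force: 1.0
```

```bash
python3 -c "from h import *;where()"
```

```text
t 7.1667 gate-frame mm [ 1.1  8.8 31.2] yaw err -0.0 F [ 0.4 -1.7 -1.9] open -6.50337391223707e-05
```

Call:
jog_arm(moves=[{"aperture":0, "y":-0.002}, {"aperture":0, "y":-0.002}])

```text
t: 7.33
tool_pos: [0.5605, 0.0266, 0.1552]
tool_rot: [3.135, 0.169, -0.0]
contact_force: [-0.0, -4.3, -2.8]
opening: -0.0001
grip_force: 2.3
```

Call:
jog_arm(moves=[{"aperture":0, "y":-0.002}, {"aperture":0, "y":-0.002}], lines="2,4")

```text
tool_pos: [0.5605, 0.0272, 0.1552]
tool_rot: [3.132, 0.169, 0.0]
contact_force: [0.5, -8.9, -3.3]
```

```bash
python3 - <<'E'
from h import *
where()
a=eyes.get_image("scene");b=eyes.get_image("side")
f=lambda i,u,v:cv2.resize(i[v-50:v+50,u-60:u+60],None,fx=3.3,fy=3.3,interpolation=3)
cv2.imwrite("pics/s6.png",np.hstack([f(a,300,195),f(b,310,190)])[...,::-1])
E
```

```text
t 7.5 gate-frame mm [ 1.1 10.7 31.2] yaw err -0.0003 F [-0.4 -8.9 -3.3] open 7.006182526179673e-05
```

View pics/s6.png

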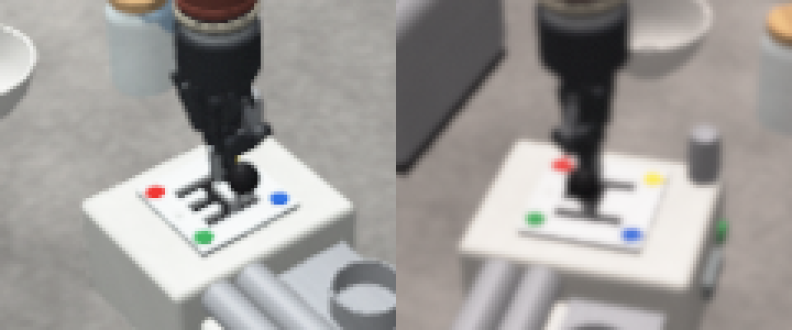

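The force rose to 9 N: the lever is at the channel's end (knob about (1,41)). Back off, go round to the −x side, then push +x.

Call:
jog_arm(moves=[{"aperture":0, "y":0.02}, {"aperture":0, "x":-0.03, "y":0.025}, {"aperture":0, "x":-0.053, "y":0.02}, {"aperture":0, "x":-0.053}, {"aperture":0, "x":-0.053, "y":-0.027}, {"aperture":0, "x":-0.053, "y":-0.027}, {"aperture":0, "x":-0.053, "y":-0.027}])

```text
t: 8.18
tool_pos: [0.5049, 0.0515, 0.156]
tool_rot: [-3.136, -0.173, -0.002]
contact_force: [-0.8, -0.6, -0.3]
opening: 0.0001
grip_force: 0.0
```

```bash
python3 - <<'E'
from h import *
where()
a=eyes.get_image("scene");b=eyes.get_image("side")
f=lambda i,u,v:cv2.resize(i[v-50:v+50,u-60:u+60],None,fx=3.3,fy=3.3,interpolation=3)
cv2.imwrite("pics/s7.png",np.hstack([f(a,300,195),f(b,310,190)])[...,::-1])
E
```

```text
t 8.1833 gate-frame mm [-51.5  40.9  32. ] yaw err 0.002 F [-0.8 -0.5 -0.3] open 8.910296403205964e-05
```

View pics/s7.png

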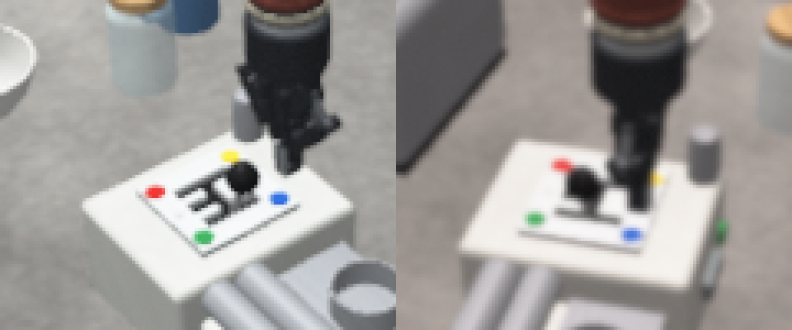

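The knob stands at the channel's end with the fingers on its −x side. I push +x into the green slot.

Call:
jog_arm(moves=[{"aperture":0, "x":0.015}, {"aperture":0, "x":0.02}, {"aperture":0, "x":0.024}, {"aperture":0, "x":0.028}, {"aperture":0, "x":0.032}, {"aperture":0, "x":0.036}, {"aperture":0, "x":0.04}, {"aperture":0, "x":0.044}, {"aperture":0, "x":0.048}, {"aperture":0, "x":0.052}, {"aperture":0, "x":0.056}, {"aperture":0, "x":0.058}, {"aperture":0, "x":0.058}])

```text
t: 9.37
tool_pos: [0.5627, 0.0564, 0.1548]
tool_rot: [-3.137, -0.169, 0.0]
contact_force: [-1.0, -0.6, -1.0]
opening: -0.0001
grip_force: 0.8
```

```bash
python3 -c "from h import *;where()"
```

```text
t 9.3667 gate-frame mm [ 6.5 39.6 30.8] yaw err -0.0003 F [-1.1 -0.5 -1. ] open -8.939607089490884e-05
```

Call:
jog_arm(moves=[{"aperture":0, "x":0.002}, {"aperture":0, "x":0.004}, {"aperture":0, "x":0.004}])

```text
t: 9.62
tool_pos: [0.5663, 0.0571, 0.1548]
tool_rot: [-3.136, -0.169, 0.001]
contact_force: [-2.6, -0.1, -1.2]
opening: 0.0002
grip_force: 1.1
```

```bash
python3 -c "from h import *;where()"
```

```text
t 9.6167 gate-frame mm [10.2 39.8 30.8] yaw err -0.0003 F [-2.6  0.2 -1.2] open 0.00017948555970827935
```

Call:
jog_arm(moves=[{"aperture":0, "x":0.002}, {"aperture":0, "x":0.002}])

```text
t: 9.78
tool_pos: [0.5683, 0.0574, 0.155]
tool_rot: [-3.136, -0.169, 0.0]
contact_force: [-2.5, -0.2, -2.1]
opening: 0.0
grip_force: 1.2
```

```bash
python3 -c "from h import *;where()"
```

```text
t 9.7833 gate-frame mm [12.2 39.9 31. ] yaw err -0.0002 F [-2.5  0.1 -2.1] open 4.311715806679795e-05
```

Call:
jog_arm(moves=[{"aperture":0, "x":0.002}, {"aperture":0, "x":0.002}])

```text
t: 9.95
tool_pos: [0.5698, 0.0575, 0.1548]
tool_rot: [-3.137, -0.169, 0.003]
contact_force: [-4.3, -0.8, -2.2]
opening: -0.0002
grip_force: 2.3
```

```bash
python3 -c "from h import *;where()"
```

```text
t 9.95 gate-frame mm [13.7 39.9 30.8] yaw err -0.0 F [-4.3 -0.3 -2.2] open -0.00021008274568611184
```

Call:
jog_arm(moves=[{"aperture":0, "x":0.002}, {"aperture":0, "x":0.002}, {"aperture":0, "x":0.002}, {"aperture":0, "x":0.002}])

```text
t: 10.28
tool_pos: [0.5705, 0.0576, 0.1547]
tool_rot: [-3.137, -0.17, 0.008]
contact_force: [-10.0, -1.7, 0.3]
opening: -0.0002
grip_force: 4.8
```

```bash
python3 -c "from h import *;where()"
```

```text
t 10.2833 gate-frame mm [14.3 39.9 30.7] yaw err 0.0 F [-10.1  -0.7   0.3] open -0.0002191791506201773
```

Call:
jog_arm(moves=[{"aperture":0, "x":-0.01}, {"aperture":0, "x":-0.035}, {"aperture":0, "x":-0.06, "z":-0.03}, {"aperture":0, "x":-0.08, "z":-0.07}, {"aperture":0, "x":-0.08, "z":-0.1}, {"aperture":0, "x":-0.08, "z":-0.1}, {"aperture":0, "x":-0.08, "z":-0.1}, {"aperture":0, "x":-0.08, "z":-0.1}])

```text
t: 10.95
tool_pos: [0.4934, 0.049, 0.2561]
tool_rot: [-3.137, -0.169, -0.005]
contact_force: [0.4, 0.1, -0.6]
opening: -0.0001
grip_force: 0.0
```

```bash
python3 - <<'E'
from h import *
where()
a=eyes.get_image("scene");b=eyes.get_image("side")
print(blobs(a,(270,185,312,230)),blobs(b,(275,170,315,222)))
f=lambda i,u,v:cv2.resize(i[v-50:v+50,u-60:u+60],None,fx=3.3,fy=3.3,interpolation=3)
cv2.imwrite("pics/s8.png",np.hstack([f(a,300,195),f(b,310,190)])[...,::-1])
E
```

```text
t 10.95 gate-frame mm [-63.2  39.6 132.1] yaw err -0.0001 F [ 0.5  0.1 -0.6] open -5.832960548302079e-05
{'red': (array([286.6875, 202.8125]), [6, 4, 16]), 'green': (array([301.17647059, 216.47058824]), [6, 4, 17]), 'yellow': (array([309.30769231, 192.        ]), [5, 3, 13]), 'black': (array([302.5942029 , 205.47826087]), [13, 10, 69])} {'red': (array([299., 190.]), [5, 3, 13]), 'green': (array([291.5       , 205.66666667]), [4, 2, 6]), 'black': (array([292.51282051, 194.53846154]), [8, 7, 39])}
```

View pics/s8.png

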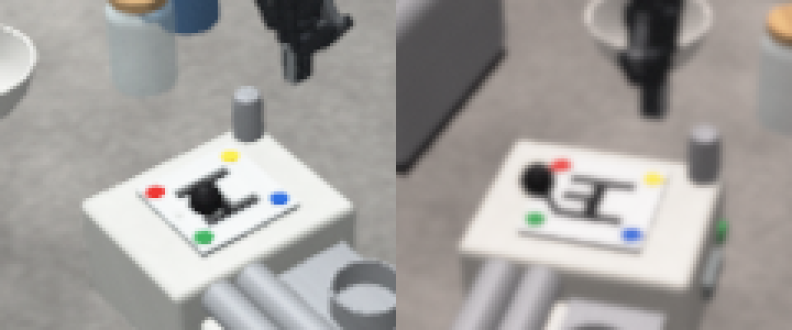

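The knob stands at side (292.5,194.5), scene (302,205), toward the green slot's end, and the end stop gave 10 N. I check its position against the green dot before handing in.

```bash
python3 - <<'E'
from h import *
cast(("scene",(302,205),.168),("side",(292.5,194.5),.168))
P={n:eyes.camera_params(n) for n in("scene","side")}
w=tri([ray(P[n],uv,np.array(P[n]["T"])) for n,uv in(("scene",(302,205)),("side",(292.5,194.5)))])
k=(Ro.from_euler("z",-PSI).apply(w-G)*1e3).round(1);print(k)
if np.hypot(k[0]-44,k[1]-40)<9: print(ctrl.finish_job())
E
```

```text
scene [38.  37.7 44. ]
side [38.6 41.3 44. ]
[38.8 39.4 44. ]
the job is handed in; nothing more can be done
None
```

The job is handed in: the lever was pushed out of the off slot, across the gate and fully home into the green-dot slot. The knob was last measured about 5 mm in plan from the dot, my pushes read at most 10 N, and the fingers were clear of everything.

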